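# Click the level sensor into its notch and save

### The job

Push the orange-finned level-sensor carriage along its rail with your fingertips until it clicks into the groove of the yellow clip, without pinching the fin. Then press the green button on the black controller right down to save the position, and move clear. Leave the jar and the vial where they stand, and do not press the button before the carriage has clicked in.

Things in the scene. Friction and masses are not known exactly. Their poses are not given: they have to be found in the camera images.
- tank: Fixed clear acrylic container with a blue lid, 180 (x) x 340 (y) x 120 mm high, turned by up to 0.3 rad. An aluminium rail 24 mm wide, 18 mm high, 300 mm long runs along its y axis over the middle of the lid (rail top 138 mm above the surface), with a black block at each end. Origin: centre of the underside; y along the rail.
- carriage (a joint): Place of the carriage along the rail (m) from the rail's middle, growing to the tank's +y, -0.12 to 0.12. About 1.5 N of friction; stays where left. A sprung ball under it meets the clips: up the ramp takes about 4 to 5 N, then the force falls away as it drops in and pulls itself to the groove's middle; pushing it out again takes about 10 to 12 N.
- carriage_mark (a point): Middle of the top of the carriage's orange fin, 209 mm above the surface. The fin is 50 mm wide across the rail, 16 mm thick along it, 50 mm high, on a black saddle 60 (across) x 50 mm (along) whose top is 50 mm below this point. White pointers at the saddle's front and back, in line with the fin. Seated: this point is level along the rail with the notch's origin.
- notch_yellow: Yellow clip with the notch wanted, on either side of the carriage. Block on the rail, 48 mm long: ramp up 5 mm over 18 mm, V groove 12 mm from crest to crest, same mirrored. Tabs 24 x 30 mm of the same colour 50 mm before and behind the rail's middle line, each with a black line at the groove's middle. Origin: groove's middle, at rail-top height; y along the rail like the tank's y.
- notch_white: White clip of the same shape on the other side of the carriage; not wanted. Same origin and axes as the yellow one.
- controller: Fixed black box 100 (x) x 80 (y) x 50 mm high, left or right of the tank, turned a little, with a green button on top. Origin: centre of the underside.
- save_top (a point): Middle of the top of the green button: 30 mm across, standing 22 mm over the controller's top (72 mm above the surface) when free.
- save (a joint): How far the green button is pressed, in m: 0 free, 0.006 fully down. A spring takes it back; fully down takes about 5 N; it counts as pressed beyond 0.004.
- jar: Clear closed jar with a white cap, 80 mm across, 100 mm high, standing on the other side of the tank from the controller; leave alone. Origin: centre of its underside.
- vial: Small amber vial with a white cap, 26 mm across, 55 mm high, standing on the blue lid behind the rail (72 mm from the rail's middle line, away from the robot); leave alone. Origin: centre of its underside.
Not all that is in view belongs to the job. Of the things that look like the controller, the largest one is meant.

How it is judged:
By the outcome, as a careful person would: the job done as asked, in the order asked, and still so for the second after the job is handed in, with the robot touching nothing.
It also fails if it takes over 56 s, if anything falls off the work surface, if the arm or the gripper's body presses on something with over 40 N, if the wrist force passes 120 N, or if a joint passes its speed limit or range.

### The arm

A 6-joint arm with a two-finger parallel gripper is mounted at the origin on the work surface. World frame = base frame: x ahead of the robot, y to its left, z up, the work surface at z = 0. Lengths are in m, angles in degrees, forces in N, time in s.
With the tool pointing down it reaches from about 0.35 to 0.875 m from the base axis. Payload 4.2 kg.
Tool frame: the origin (TCP) lies on the centre line of the jaws, within the pads' length; the fingertips stand 8 mm ahead of it and the grasp point (between the pads) lies 11 mm behind it; z points along the fingers, y is the direction in which the jaws open and shut (so a half turn about z gives the same grasp; the last joint's range is limited). The gripper opens to 87 mm and grips with 3 to 60 N. Pads are 19 mm wide; open, the fingers measure 117 mm over their backs; the gripper's body (75 mm by 190 mm) begins 51 mm behind the grasp point.
Start: joints at [-53.881, 22.042, 0.453, 0, -68.411, -14.817], TCP at [0.227, -0.582, 0.21] pointing down, gripper open.
Joint ranges: [-179.83, 179.83], [-69.29, 118.12], [-61.27, 80.66], [-181.25, 117.63], [-171.15, -9.14], [-177.46, 177.46]. Speed limits (degrees/s): [159.86, 159.86, 180, 180, 180, 180].

### API

Orientations are given as a 3x3 rotation matrix whose columns are the frame's x, y, z axes.
In Python, from station import sense, capture, finish_job, recognise gives the robot as it stands.
- The arm moves only by the tool apply_moves, never from a script. Its argument "plan" is a list that holds one entry, the list of rows, each a list of 7 numbers: the opening in per cent of the stroke, from 0 (shut) to 100 (fully open), then the shift along the world's x, y, z in units of 25 mm (1.0 is 25 mm), then the turn, a rotation vector about the world's x, y, z in rad. A call has 1 to 12 rows; each row shifts and turns the pose as measured when the row begins; what a row does not reach is not made up. A row lasts 1/12 s, in which the tool goes at most 41.7 mm and 7.16 degrees, less where a joint would pass 70% of its speed; a pose out of reach is approached as far as the arm can. A call is refused whole if a number of a shift passes 1 or a number of a turn 0.125, either way. A call with a gripper value outside its range is refused whole. The fingers move at their own pace and stop on an object; the grip force is fixed at half the most. Time passes only in rows, so rows that do not move let the fingers close. It gives the time, the measured TCP pose, the force and the opening at its end, in the units of the state.
- sense(): the state, without advancing time (a new reading comes with each control period).
- capture(name): name is "side" or "top" or "wrist"; returns a dict with "pixels" (420x560x3 uint8, red, green, blue), "depth" (420x560 float32, m along the optical axis (not along the pixel's ray), 0 where there is no reading), "mtx" (3x3 intrinsics, pixels), "R" (3x3) and "t" (3): a world point X has camera coordinates R X + t; the wrist camera has in their place "mount" (4x4, takes a point from camera to tool coordinates, whose origin is the TCP and whose axes are the flange's). Camera axes: x right, y down, z forward; pixel columns grow to the right and rows downward; lengths in m; the calibration is good to about 2 mm. The wrist camera is an equidistant fisheye: a pixel r from the principal point sees the ray r / f radians off the axis. A picture is of the moment at which its call begins: read the wrist's pose just before it.
- finish_job(): hands the job in, once; it reports no verdict.
Trained networks look in a picture, given as the dict that the camera call returned (one of the last four; its "shot" number tells which), for a name from the list of things; names that differ only in an ending like _2 or _b are one class to them, and where a whole thing is asked for, a point or a joint stands for the part that bears it (a point fixed in the world has none). Each returns a list of dicts, best first, with "score" (0 to 1); they miss things now and then, are a little off and sometimes report something else, mostly with a low value. They report only what shows in the picture. A call takes as long as a camera call. They do not tell look-alikes from the thing itself.
- recognise(label, picture): "at" ([x, y, z] in m, in the coordinates of the camera as it stood for that picture, good to about 4 mm: the middle of the surface that is visible of it).
The state is a dict: "time_s": time; "joints": joint angles; "joint_velocities": joint speeds; "effort": joint torques, N m; "tcp_pos": TCP position; "ee_rot": TCP orientation; "wrist_force": force on the tool from outside, world axes, zero at the start; "moment": the same for the moment, N m; "gripper_width": opening from 0.0 (shut) to 1.0 (fully open).
Only numpy, scipy, OpenCV 4.12 (cv2) and the standard library are available. Lean on these libraries where they do the work, as an engineer would, in place of code of your own. Each camera call takes 0.05 s, during which the arm holds its last target.

## Working session

There is one attempt and no reset: what is moved stays moved. The work goes in short steps, Python scripts to look and compute and a tool call to move; the robot and the scene stay as the last step left them, time stands still between calls to the robot, and variables do not carry over. Pictures are saved under pics/ and viewed, and the job is handed in when it is done.

Besides the shell and the picture viewer there is one more tool, called after "Request:" by a JSON object that holds its "name" and its "arguments". apply_moves: Moves the arm, as the interface text tells. Its arguments: {"type":"object","properties":{"plan":{"type":"array","items":{"type":"array","items":{"type":"array","items":{"type":"number"}}}}},"required":["plan"]}

```bash
mkdir -p pics; ls
python3 - <<'E'
from station import *
import cv2,numpy as np,pickle
s=sense();print(s['time_s'],s['tcp_pos'],s['ee_rot'],s['wrist_force'])
for n in ['side','top']:
    c=capture(n);pickle.dump(c,open(f'{n}0.pkl','wb'))
    cv2.imwrite(f'pics/{n}0.png',c['pixels'][:,:,::-1])
    for l in ['tank','carriage','carriage_mark','notch_yellow','notch_white','controller','save_top','jar','vial']:
        r=recognise(l,c)
        for q in r[:3]:
            p=np.array(q['at']);w=c['R'].T@(p-c['t']);uv=c['mtx']@p;uv=uv[:2]/uv[2]
            print(n,l,round(q['score'],2),w.round(3),uv.round(0))
E
```

```text
pics
0.0 [ 0.22686955 -0.58169519  0.20843177] [[-9.31749963e-01 -3.63099498e-01 -8.71930546e-04]
 [-3.63100539e-01  9.31747698e-01  2.05561744e-03]
 [ 6.60256164e-05  2.23191993e-03 -9.99997507e-01]] [ 0.25890381 -0.50842918 -0.55985908]
side tank 0.66 [0.523 0.073 0.119] [274. 214.]
side carriage 0.97 [0.536 0.035 0.164] [275. 191.]
side carriage_mark 0.57 [0.528 0.029 0.167] [279. 190.]
side carriage_mark 0.32 [ 0.524 -0.06   0.136] [292. 177.]
side notch_yellow 0.76 [ 0.523 -0.059  0.136] [292. 177.]
side notch_yellow 0.7 [0.536 0.396 0.052] [215. 328.]
side notch_yellow 0.44 [0.539 0.113 0.136] [262. 219.]
side notch_white 0.76 [0.533 0.111 0.134] [265. 219.]
side controller 0.78 [0.389 0.442 0.036] [264. 373.]
side controller 0.6 [0.532 0.396 0.052] [216. 328.]
side controller 0.56 [0.495 0.534 0.037] [201. 394.]
side save_top 0.63 [0.49  0.525 0.052] [204. 389.]
side save_top 0.56 [0.376 0.435 0.057] [270. 370.]
side jar 0.64 [ 0.535 -0.343  0.077] [320. 135.]
side jar 0.31 [0.536 0.037 0.166] [275. 191.]
side vial 0.42 [0.61  0.012 0.157] [254. 180.]
side vial 0.33 [0.531 0.031 0.167] [277. 190.]
top tank 0.77 [0.532 0.021 0.124] [297. 215.]
top carriage 0.73 [0.538 0.031 0.155] [294. 211.]
top carriage_mark 0.93 [0.538 0.031 0.161] [294. 211.]
top carriage_mark 0.38 [ 0.539 -0.363  0.102] [430. 209.]
top notch_yellow 0.87 [ 0.545 -0.059  0.136] [325. 209.]
top notch_yellow 0.57 [ 0.539 -0.358  0.103] [428. 209.]
top notch_white 0.7 [0.54  0.03  0.159] [294. 210.]
top notch_white 0.66 [0.543 0.109 0.14 ] [266. 211.]
top controller 0.88 [0.539 0.38  0.051] [178. 219.]
top controller 0.67 [0.389 0.42  0.042] [166. 270.]
top controller 0.6 [0.5   0.521 0.038] [133. 234.]
top save_top 0.36 [0.493 0.523 0.061] [130. 236.]
top jar 0.87 [ 0.538 -0.36   0.104] [429. 209.]
```

View pics/top0.png

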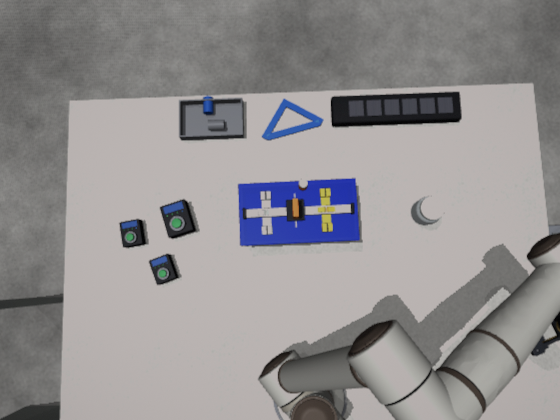

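View pics/side0.png

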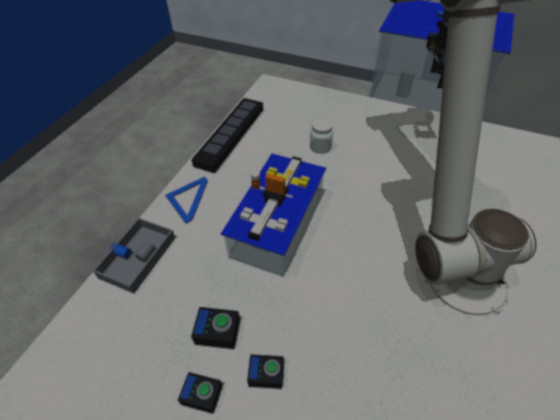

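Run:
```python
import cv2,pickle
c=pickle.load(open('top0.pkl','rb'))['pixels'][:,:,::-1]
cv2.imwrite('pics/crop_ctl.png',cv2.resize(c[180:300,100:220],None,fx=5,fy=5,interpolation=2))
cv2.imwrite('pics/crop_tank.png',cv2.resize(c[170:250,220:380],None,fx=5,fy=5,interpolation=2))
```

```text
(no output)
```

View pics/crop_ctl.png

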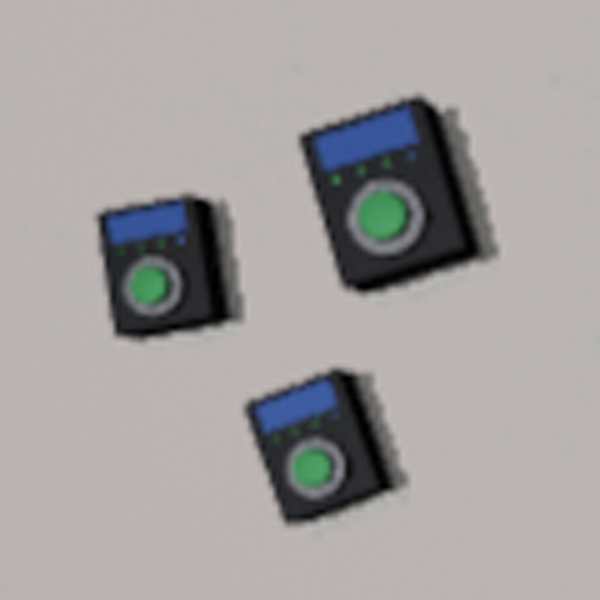

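View pics/crop_tank.png

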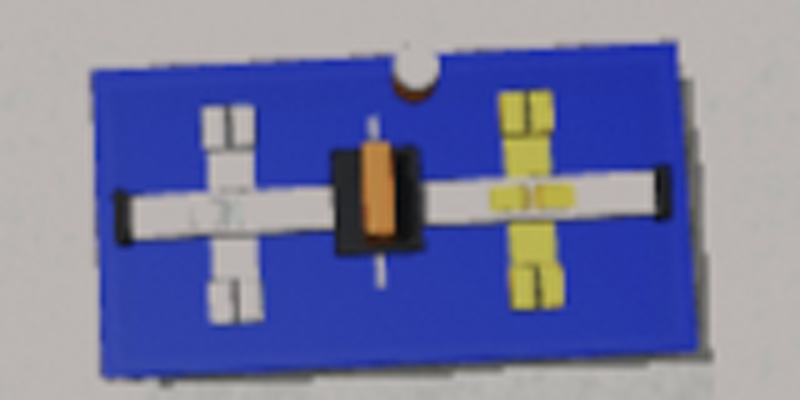

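The three look-alike controllers in the top view are at (178,219), (166,270) and (133,234). The enlarged crop shows the first is clearly the largest, so it is the one meant. The yellow clip is on the -y side of the carriage, at about pixel (327,210). Next I'll measure precisely.

```bash
cat > h.py <<'E'
import numpy as np,cv2,pickle
def bp(c,uv,z):
    d=np.linalg.inv(c['mtx'])@np.array([uv[0],uv[1],1.]);d=c['R'].T@d;o=-c['R'].T@c['t']
    return o+d*(z-o[2])/d[2]
def dp(c,uv):
    u,v=map(int,np.round(uv));d=c['depth'][v,u]
    return c['R'].T@(np.linalg.inv(c['mtx'])@np.array([uv[0],uv[1],1.])*d-c['t'])
E
python3 - <<'E'
from h import *
for n in ['top','side']:
    c=pickle.load(open(n+'0.pkl','rb'));hsv=cv2.cvtColor(c['pixels'],cv2.COLOR_RGB2HSV)
    print(n,'cam',-c['R'].T@c['t'])
    for nm,lo,hi in [('orange',(8,140,120),(17,255,255)),('yellow',(22,120,100),(34,255,255)),('green',(50,100,60),(80,255,255))]:
        m=cv2.inRange(hsv,lo,hi);k,l,st,ce=cv2.connectedComponentsWithStats(m)
        for i in range(1,k):
            if st[i,4]>15:
                zs=[dp(c,(u,v)) for v,u in np.argwhere(l==i)];zs=np.array(zs)
                print(nm,st[i],ce[i].round(1),np.median(zs,0).round(4),'zmax',np.percentile(zs[:,2],90).round(3))
c=pickle.load(open('top0.pkl','rb'))
f=lambda x,y:((x+.5)/5-.5+220,(y+.5)/5-.5+170)
for nm,p,z in [('yb',(528,113),None),('yf',(538,287),None),('wb',(229,125),None),('wf',(237,300),None),('end+',(123,217),.138),('end-',(663,193),.138)]:
    u=f(*p);d=dp(c,u);print(nm,u,d.round(4),bp(c,u,z or d[2]).round(4))
hsv=cv2.cvtColor(c['pixels'],cv2.COLOR_RGB2HSV)
E
```

```text
top cam [0.35325226 0.05080973 1.48929392]
orange [293 199   6  18 101] [295.4 207.8] [0.5389 0.0273 0.2091] zmax 0.213
yellow [320 189  10  16 137] [324.6 195.9] [ 0.5816 -0.0592  0.1333] zmax 0.139
yellow [318 207   8   5  28] [321.3 209.2] [ 0.5431 -0.0464  0.1404] zmax 0.144
yellow [327 207   8   4  29] [330.1 208.6] [ 0.5428 -0.0715  0.1415] zmax 0.145
yellow [322 214  10  17 142] [326.2 222.5] [ 0.5045 -0.0605  0.1318] zmax 0.139
green [172 219  10   9  69] [176.2 222.7] [0.5259 0.3804 0.0725] zmax 0.076
green [126 234   8   7  39] [129.7 236.7] [0.4896 0.5238 0.0564] zmax 0.06
green [159 270   7   7  41] [162.1 273. ] [0.3789 0.4261 0.0558] zmax 0.061
side cam [0.22903579 0.69714203 0.93109559]
orange [267 174  17   8  68] [275.  177.3] [0.5395 0.0275 0.2092] zmax 0.211
yellow [268 168  14   9  57] [273.6 172.1] [ 0.5844 -0.0628  0.1359] zmax 0.139
yellow [284 170   8  10  37] [287.1 174.1] [ 0.5408 -0.0642  0.1419] zmax 0.144
yellow [290 177  19   8 101] [299.4 180.6] [ 0.4988 -0.0603  0.1342] zmax 0.138
green [215 315  13  12 119] [221.1 320.5] [0.5237 0.3817 0.0722] zmax 0.074
green [267 361  10  11  83] [271.4 366.3] [0.3765 0.4272 0.0563] zmax 0.058
green [199 384  11  11  96] [203.9 389.1] [0.4884 0.5259 0.0566] zmax 0.058
yb (325.2, 192.2) [ 0.5915 -0.0605  0.1378] [ 0.5915 -0.0605  0.1378]
yf (327.2, 227.0) [ 0.4919 -0.0617  0.1398] [ 0.4919 -0.0617  0.1398]
wb (265.4, 194.6) [0.5892 0.1093 0.1446] [0.5892 0.1093 0.1446]
wf (267.0, 229.6) [0.49   0.1077 0.1393] [0.49   0.1077 0.1393]
end+ (244.2, 213.0) [0.5387 0.1707 0.1439] [0.5395 0.1712 0.138 ]
end- (352.2, 208.2) [ 0.542  -0.1335  0.1455] [ 0.5431 -0.1345  0.138 ]
```

Request:
{"name": "apply_moves", "arguments": {"plan": [[[0, 0.4, 1, 0.8, 0, 0, 0.1], [0, 0.4, 1, 0.8, 0, 0, 0.1], [0, 0.4, 1, 0.8, 0, 0, 0.1], [0, 0.4, 1, 0, 0, 0, 0.1], [0, 0.4, 1, 0, 0, 0, 0.1], [0, 0.4, 1, 0, 0, 0, 0.1], [0, 0.4, 1, 0, 0, 0, 0.1], [0, 0.4, 1, 0, 0, 0, 0.1], [0, 0.4, 1, 0, 0, 0, 0.1], [0, 0.4, 1, 0, 0, 0, 0.1], [0, 0.4, 1, 0, 0, 0, 0.1], [0, 0.4, 1, 0, 0, 0, 0.1]]]}}

```text
time_s: 2.0
tcp_pos: [0.3481, -0.2729, 0.2709]
ee_rot: [[0.049, -0.999, 0.002], [-0.999, -0.049, -0.005], [0.005, -0.002, -1.0]]
wrist_force: [0.7, 0.3, 0.9]
gripper_width: 0.176
```

Request:
{"name": "apply_moves", "arguments": {"plan": [[[0, 0.6, 1, 0, 0, 0, -0.036], [0, 0.6, 1, 0, 0, 0, 0], [0, 0.6, 1, 0, 0, 0, 0], [0, 0.6, 1, 0, 0, 0, 0], [0, 0.6, 1, 0, 0, 0, 0], [0, 0.6, 1, 0, 0, 0, 0], [0, 0.6, 1, 0, 0, 0, 0], [0, 0.6, 1, 0, 0, 0, 0], [0, 0.6, 1, 0, 0, 0, 0], [0, 0.6, 1, 0, 0, 0, 0], [0, 0.6, 1, 0, 0, 0, 0], [0, 0.6, 1, 0, 0, 0, 0]]]}}

```text
time_s: 3.0
tcp_pos: [0.5325, 0.0443, 0.2755]
ee_rot: [[0.018, -1.0, 0.012], [-1.0, -0.018, -0.004], [0.005, -0.012, -1.0]]
wrist_force: [0.7, -0.9, 0.5]
gripper_width: 0.008
```

Request:
{"name": "apply_moves", "arguments": {"plan": [[[0, 0.1, 0.8, 0, 0, 0, 0], [0, 0.1, 0.8, 0, 0, 0, 0], [0, 0, 0, 0, 0, 0, 0], [0, 0, 0, -0.3, 0, 0, 0]]]}}

```text
time_s: 3.33
tcp_pos: [0.5413, 0.0917, 0.268]
ee_rot: [[0.024, -1.0, 0.016], [-1.0, -0.024, -0.004], [0.004, -0.016, -1.0]]
wrist_force: [-0.2, 0.3, -0.1]
gripper_width: 0.006
```

Run:
```python
from station import *
from h import *
s=sense();print(s['tcp_pos'],s['ee_rot'].round(4) if hasattr(s['ee_rot'],'round') else s['ee_rot'])
c=capture('wrist');pickle.dump((s,c),open('w1.pkl','wb'));cv2.imwrite('pics/w1.png',c['pixels'][:,:,::-1])
c=capture('side');pickle.dump(c,open('side1.pkl','wb'));cv2.imwrite('pics/s1.png',cv2.resize(c['pixels'][100:300,180:420,::-1],None,fx=3,fy=3))
```

```text
[0.54133819 0.0916795  0.26798685] [[ 0.0241 -0.9996  0.0156]
 [-0.9997 -0.0242 -0.0036]
 [ 0.004  -0.0155 -0.9999]]
```

View pics/w1.png

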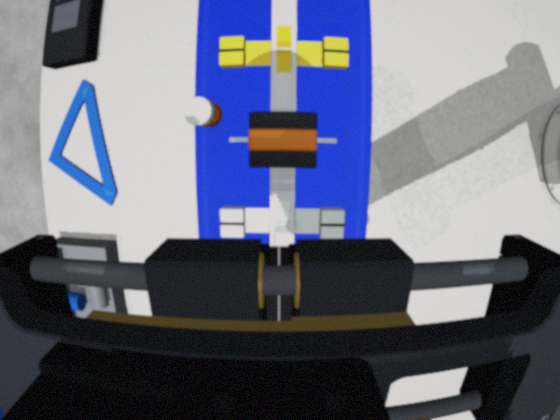

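View pics/s1.png

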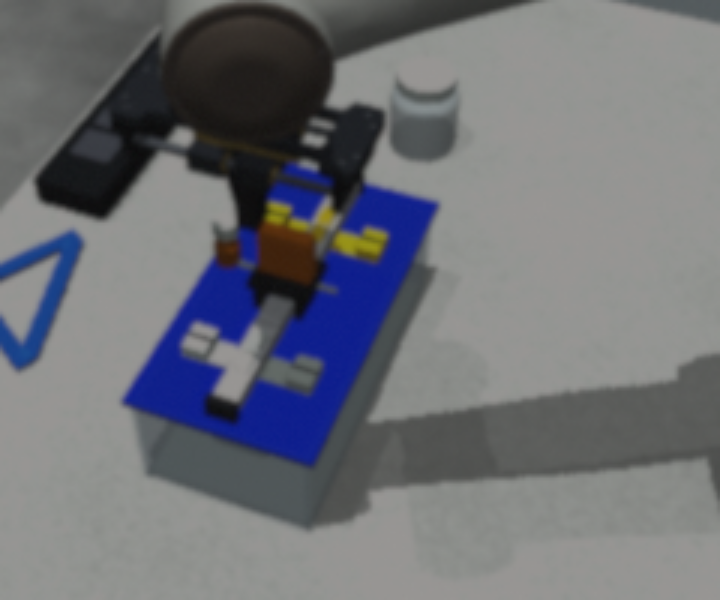

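Run:
```python
from h import *
c=pickle.load(open('side1.pkl','rb'))
for p in [(.541,.0917,.26),(.541,.0917,.31),(.541,.0275,.209)]:
    u=c['mtx']@(c['R']@np.array(p)+c['t']);u=u[:2]/u[2];print(p,u.round(0),((u-[180,100])*3).round(0), c['depth'][int(u[1]),int(u[0])],(c['R']@np.array(p)+c['t'])[2])
s,w=pickle.load(open('w1.pkl','rb'));print(w['mtx'],w['mount'],w.keys())
```

```text
(0.541, 0.0917, 0.26) [263. 179.] [249. 238.] 1.1504984 0.9526128568268771
(0.541, 0.0917, 0.31) [262. 164.] [246. 191.] 0.90363944 0.9148692958734213
(0.541, 0.0275, 0.209) [274. 177.] [282. 231.] 1.0262476 1.029552287578488
[[325.1922621   0.        278.5584647]
 [  0.        325.1922621 216.848027 ]
 [  0.          0.          1.       ]] [[-4.55918209e-05 -9.70289679e-01 -2.41946146e-01  6.59044293e-02]
 [ 9.99999907e-01 -1.47846319e-04  4.04478196e-04 -7.61787928e-04]
 [-4.28231866e-04 -2.41946105e-01  9.70289595e-01 -1.74958710e-01]
 [ 0.00000000e+00  0.00000000e+00  0.00000000e+00  1.00000000e+00]] dict_keys(['pixels', 'depth', 'mtx', 'mount', 'shot'])
```

Run:
```python
from station import *
from h import *
c=capture('top');cv2.imwrite('pics/t1.png',cv2.resize(c['pixels'][120:300,200:440,::-1],None,fx=3,fy=3))
```

```text
(no output)
```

View pics/t1.png

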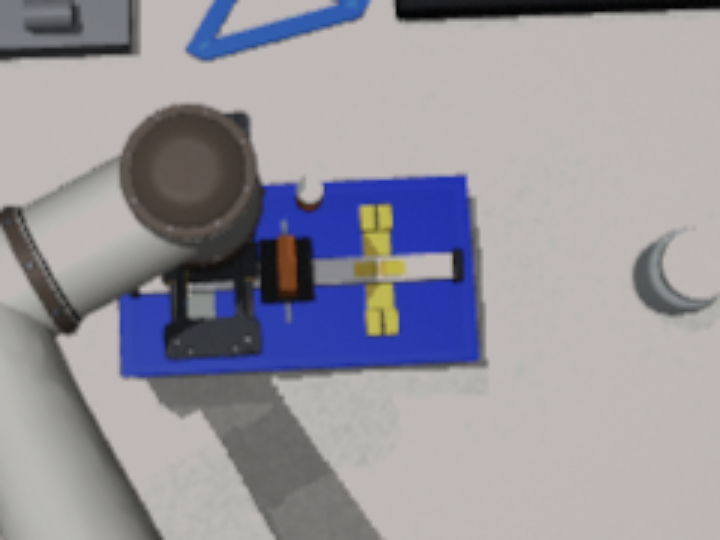

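The fingers are shut and over the rail on the +y side of the fin, as wanted. I'll descend and approach.

Request:
{"name": "apply_moves", "arguments": {"plan": [[[0, 0, 0, -0.6, 0.004, 0.016, -0.012], [0, 0, 0, -0.6, 0, 0, 0], [0, 0, 0, -0.6, 0, 0, 0], [0, 0, 0, -0.6, 0, 0, 0], [0, 0, 0, -0.5, 0, 0, 0], [0, 0, -0.4, 0, 0, 0, 0], [0, 0, -0.4, 0, 0, 0, 0], [0, 0, -0.4, 0, 0, 0, 0], [0, 0, 0, 0, 0, 0, 0]]]}}

```text
time_s: 4.23
tcp_pos: [0.5376, 0.0493, 0.189]
ee_rot: [[-0.003, -1.0, -0.009], [-1.0, 0.003, 0.0], [-0.0, 0.009, -1.0]]
wrist_force: [-0.7, 1.0, 0.0]
gripper_width: 0.011
```

Request:
{"name": "apply_moves", "arguments": {"plan": [[[0, 0.02, -0.25, 0, 0, 0, 0.008], [0, 0.0, -0.25, 0, 0, 0, 0], [0, 0.02, -0.25, 0, 0, 0, 0], [0, 0.0, -0.25, 0, 0, 0, 0], [0, 0.02, -0.25, 0, 0, 0, 0], [0, 0.0, -0.25, 0, 0, 0, 0], [0, 0.02, -0.25, 0, 0, 0, 0], [0, 0, -0.25, 0, 0, 0, 0]]]}}

```text
time_s: 4.9
tcp_pos: [0.5394, -0.0042, 0.1906]
ee_rot: [[0.004, -1.0, -0.007], [-1.0, -0.004, 0.005], [-0.005, 0.007, -1.0]]
wrist_force: [0.3, 3.2, -1.1]
gripper_width: 0.001
```

```bash
cat > look.py <<'E'
from station import *
from h import *
import sys
t=sys.argv[1]
s=sense();print(s['time_s'],np.round(s['tcp_pos'],4),np.round(s['wrist_force'],1))
c=capture('side');pickle.dump(c,open('side_%s.pkl'%t,'wb'));cv2.imwrite('pics/side_%s.png'%t,cv2.resize(c['pixels'][130:270,210:350,::-1],None,fx=4,fy=4))
s=sense()
w=capture('wrist');pickle.dump((s,w),open('w_%s.pkl'%t,'wb'));cv2.imwrite('pics/w_%s.png'%t,w['pixels'][:,:,::-1])
hsv=cv2.cvtColor(c['pixels'],cv2.COLOR_RGB2HSV);m=cv2.inRange(hsv,(8,140,120),(17,255,255));n=cv2.countNonZero(m)
p=np.argwhere(m>0);
if n: print(n,bp(c,(p[:,1].mean(),p[:,0].mean()),.209).round(4))
E
python3 look.py a
```

```text
4.9 [ 0.5394 -0.0042  0.1906] [ 0.3  3.2 -1.1]
```

View pics/w_a.png

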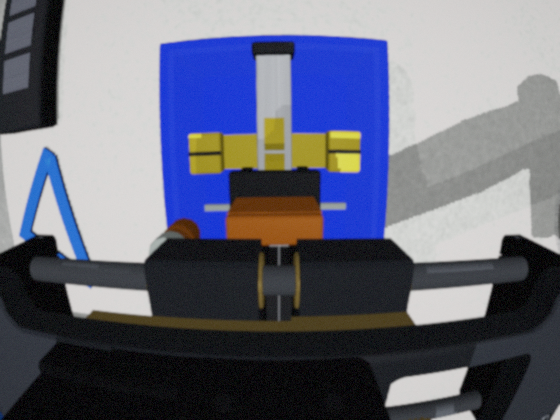

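View pics/side_a.png

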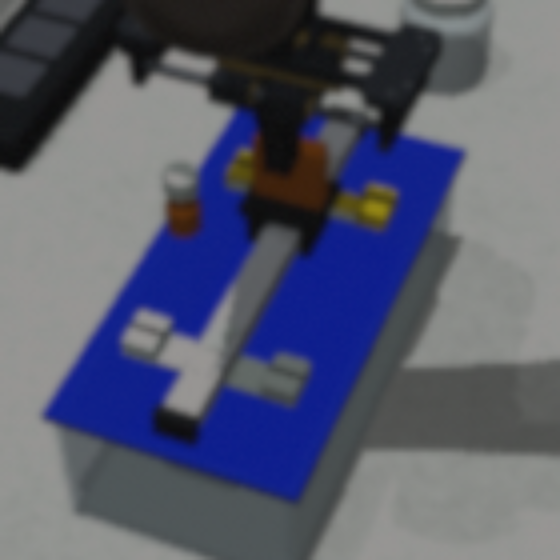

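Request:
{"name": "apply_moves", "arguments": {"plan": [[[0, 0, -0.1, 0, 0, 0, 0], [0, 0, -0.1, 0, 0, 0, 0], [0, 0, -0.1, 0, 0, 0, 0], [0, 0, -0.1, 0, 0, 0, 0], [0, 0, -0.1, 0, 0, 0, 0], [0, 0, -0.1, 0, 0, 0, 0], [0, 0, -0.1, 0, 0, 0, 0], [0, 0, -0.1, 0, 0, 0, 0]]]}}

```text
time_s: 5.67
tcp_pos: [0.5403, -0.0241, 0.1911]
ee_rot: [[0.004, -1.0, -0.004], [-1.0, -0.004, 0.008], [-0.008, 0.004, -1.0]]
wrist_force: [-1.7, 5.1, 0.4]
gripper_width: 0.004
```

Request:
{"name": "apply_moves", "arguments": {"plan": [[[0, 0, -0.1, 0, 0, 0, 0], [0, 0, -0.1, 0, 0, 0, 0], [0, 0, -0.08, 0, 0, 0, 0], [0, 0, -0.08, 0, 0, 0, 0]]]}}

```text
time_s: 6.0
tcp_pos: [0.5404, -0.0306, 0.1911]
ee_rot: [[0.005, -1.0, -0.003], [-1.0, -0.005, 0.014], [-0.014, 0.003, -1.0]]
wrist_force: [-0.9, 5.8, 0.7]
gripper_width: 0.01
```

```bash
python3 look.py b
cat > gap.py <<'E'
from h import *
import sys
def wray(s,w,uv,z):
    k=w['mtx'];x=(uv[0]-k[0,2])/k[0,0];y=(uv[1]-k[1,2])/k[1,1];r=np.hypot(x,y)
    d=np.array([x/r*np.sin(r),y/r*np.sin(r),np.cos(r)])
    T=np.eye(4);T[:3,:3]=s['ee_rot'];T[:3,3]=s['tcp_pos'];M=T@w['mount']
    o=M[:3,3];d=M[:3,:3]@d;return o+d*(z-o[2])/d[2]
E
python3 -c "
from h import *
s,w=pickle.load(open('w_b.pkl','rb'))
cv2.imwrite('pics/wb_c.png',cv2.resize(w['pixels'][80:260,150:400,::-1],None,fx=3,fy=3))"
```

```text
6.0 [ 0.5404 -0.0306  0.1911] [-0.9  5.8  0.7]
```

View pics/wb_c.png

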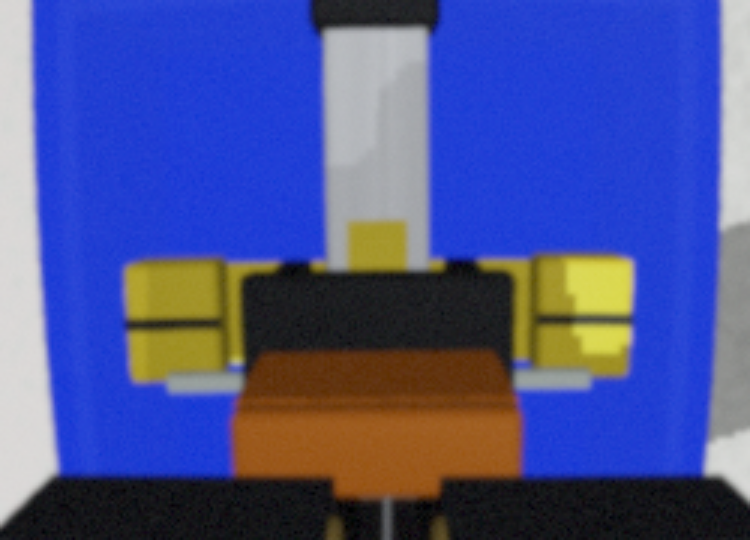

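Request:
{"name": "apply_moves", "arguments": {"plan": [[[0, 0, -0.08, 0, -0.01, 0, 0], [0, 0, -0.08, 0, 0, 0, 0], [0, 0, -0.08, 0, 0, 0, 0]]]}}

```text
time_s: 6.35
tcp_pos: [0.5405, -0.0352, 0.191]
ee_rot: [[0.006, -1.0, -0.003], [-1.0, -0.006, 0.006], [-0.006, 0.003, -1.0]]
wrist_force: [-0.5, 3.6, -0.2]
gripper_width: 0.002
```

Request:
{"name": "apply_moves", "arguments": {"plan": [[[0, 0, -0.07, 0, 0, 0, 0], [0, 0, -0.07, 0, 0, 0, 0]]]}}

```text
time_s: 6.52
tcp_pos: [0.5407, -0.0397, 0.1913]
ee_rot: [[0.006, -1.0, -0.002], [-1.0, -0.006, 0.004], [-0.004, 0.002, -1.0]]
wrist_force: [-0.4, 0.1, 0.2]
gripper_width: 0.007
```

```bash
python3 look.py c; 
python3 -c "
from h import *
s,w=pickle.load(open('w_c.pkl','rb'))
cv2.imwrite('pics/wc_c.png',cv2.resize(w['pixels'][80:260,150:400,::-1],None,fx=3,fy=3))"
```

```text
6.5167 [ 0.5407 -0.0397  0.1913] [-0.4  0.1  0.2]
```

View pics/wc_c.png

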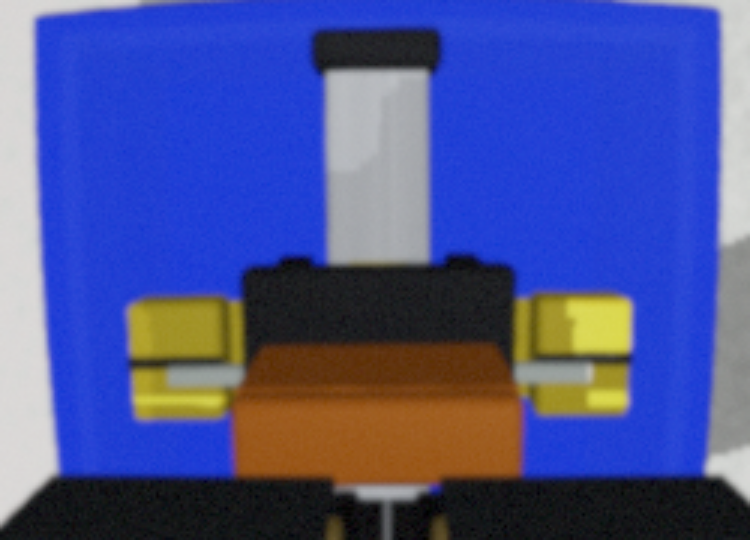

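The force fell from 5.8 N to 0, and a gap opened between finger and fin, so the ball has dropped in. I'll back off and check that the carriage is seated before pressing.

Request:
{"name": "apply_moves", "arguments": {"plan": [[[0, 0, 0.4, 0, 0, 0, 0], [0, 0, 0.4, 0.2, 0, 0, 0], [0, 0, 0, 0.8, 0, 0, 0], [0, 0, 0, 0.8, 0, 0, 0], [0, 0, 0.5, 0.6, 0, 0, 0], [0, 0, 1, 0, 0, 0, 0], [0, 0, 1, 0, 0, 0, 0], [0, 0, 1, 0, 0, 0, 0], [0, 0, 1, 0, 0, 0, 0], [0, 0, 1, 0, 0, 0, 0], [0, 0, 1, 0, 0, 0, 0], [0, 0, 1, 0, 0, 0, 0]]]}}

```text
time_s: 7.62
tcp_pos: [0.5399, 0.1784, 0.261]
ee_rot: [[0.001, -1.0, 0.005], [-1.0, -0.001, 0.001], [-0.001, -0.005, -1.0]]
wrist_force: [0.3, -0.2, -0.6]
gripper_width: 0.008
```

Request:
{"name": "apply_moves", "arguments": {"plan": [[[0, -0.1, 1, 0, 0, 0, 0], [0, -0.1, 1, 0, 0, 0, 0], [0, -0.1, 1, 0, 0, 0, 0], [0, -0.1, 1, 0, 0, 0, 0], [0, -0.1, 0.7, 0, 0, 0, 0], [0, 0, 0.3, -0.5, 0, 0, 0], [0, 0, 0, -0.5, 0, 0, 0], [0, 0, 0, 0, 0, 0, 0]]]}}

```text
time_s: 8.28
tcp_pos: [0.5235, 0.3212, 0.2378]
ee_rot: [[0.012, -1.0, 0.012], [-1.0, -0.012, 0.003], [-0.003, -0.012, -1.0]]
wrist_force: [0.4, 0.1, 0.1]
gripper_width: 0.004
```

```bash
python3 look.py d
python3 - <<'E'
from station import *
from h import *
from gap import wray
s=sense()
c=capture('top');pickle.dump(c,open('top2.pkl','wb'))
cv2.imwrite('pics/t2.png',cv2.resize(c['pixels'][170:250,220:380,::-1],None,fx=5,fy=5,interpolation=2))
hsv=cv2.cvtColor(c['pixels'],cv2.COLOR_RGB2HSV)
p=np.argwhere(cv2.inRange(hsv,(8,140,120),(17,255,255))>0);print('fin top',len(p),bp(c,p.mean(0)[::-1],.209).round(4))
s,w=pickle.load(open('w_d.pkl','rb'))
hsv=cv2.cvtColor(w['pixels'],cv2.COLOR_RGB2HSV);m=cv2.inRange(hsv,(50,100,60),(80,255,255));k,l,st,ce=cv2.connectedComponentsWithStats(m)
for i in range(1,k):
    if st[i,4]>40: print(st[i],ce[i],wray(s,w,ce[i],.072).round(4))
E
```

```text
8.2833 [0.5235 0.3212 0.2378] [0.4 0.1 0.1]
5 [ 0.5597 -0.0611  0.209 ]
fin top 114 [ 0.5419 -0.0597  0.209 ]
[268 237  22  26 244] [278.24590164 245.6352459 ] [0.5266 0.3741 0.072 ]
```

View pics/t2.png

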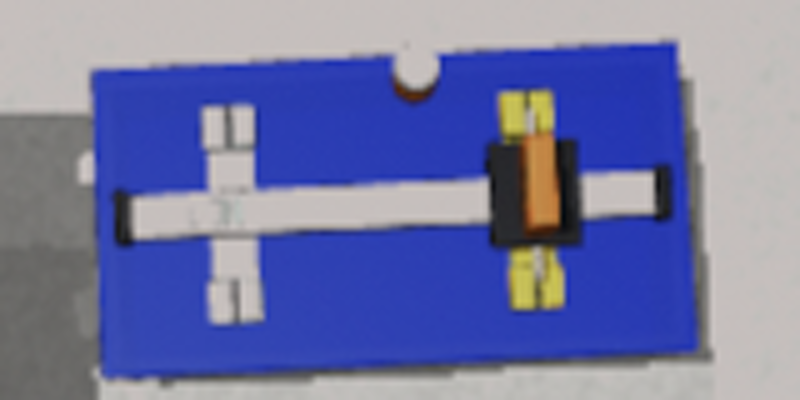

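View pics/w_d.png

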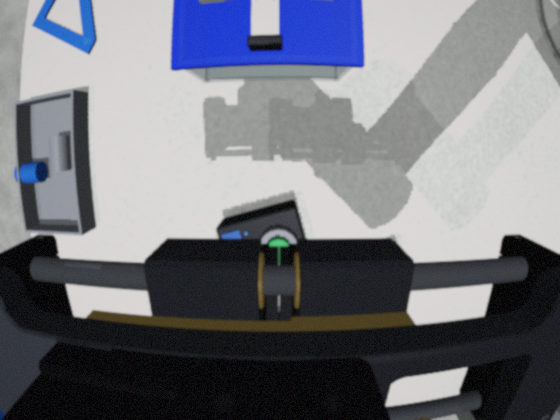

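In the top view the fin reads y = -0.0597, against a groove at about -0.060, and the white pointers lie on the black tab lines. So the carriage is seated, and I'll go for the button.

Request:
{"name": "apply_moves", "arguments": {"plan": [[[0, 0, 0.6, 0, -0.003, 0.012, 0], [0, 0, 0.6, 0, 0, 0, 0], [0, 0, 0.6, 0, 0, 0, 0], [0, 0, 0.4, -0.5, 0, 0, 0], [0, 0, 0.1, -0.8, 0, 0, 0], [0, 0, 0, -0.8, 0, 0, 0], [0, 0, 0, -0.8, 0, 0, 0], [0, 0, 0, -0.8, 0, 0, 0], [0, 0, 0, -0.8, 0, 0, 0], [0, 0, 0, -0.5, 0, 0, 0], [0, 0, 0, 0, 0, 0, 0]]]}}

```text
time_s: 9.35
tcp_pos: [0.5258, 0.3837, 0.1106]
ee_rot: [[0.008, -1.0, 0.011], [-1.0, -0.008, 0.009], [-0.009, -0.011, -1.0]]
wrist_force: [0.1, 0.2, -0.3]
gripper_width: -0.002
```

Request:
{"name": "apply_moves", "arguments": {"plan": [[[0, 0, -0.1, -0.4, 0, 0, 0], [0, 0, 0, -0.4, 0, 0, 0], [0, 0, 0, -0.2, 0, 0, 0], [0, 0, 0, 0, 0, 0, 0]]]}}

```text
time_s: 9.68
tcp_pos: [0.5259, 0.3819, 0.0831]
ee_rot: [[0.009, -1.0, 0.011], [-1.0, -0.009, 0.009], [-0.009, -0.012, -1.0]]
wrist_force: [-0.4, 0.2, -0.1]
gripper_width: 0.004
```

```bash
python3 look.py e; python3 -c "
from h import *
c=pickle.load(open('side_e.pkl','rb'))
cv2.imwrite('pics/se.png',cv2.resize(c['pixels'][250:390,150:310,::-1],None,fx=4,fy=4))"
```

```text
9.6833 [0.5259 0.3819 0.0831] [-0.4  0.2 -0.1]
56 [ 0.5391 -0.0598  0.209 ]
```

View pics/se.png

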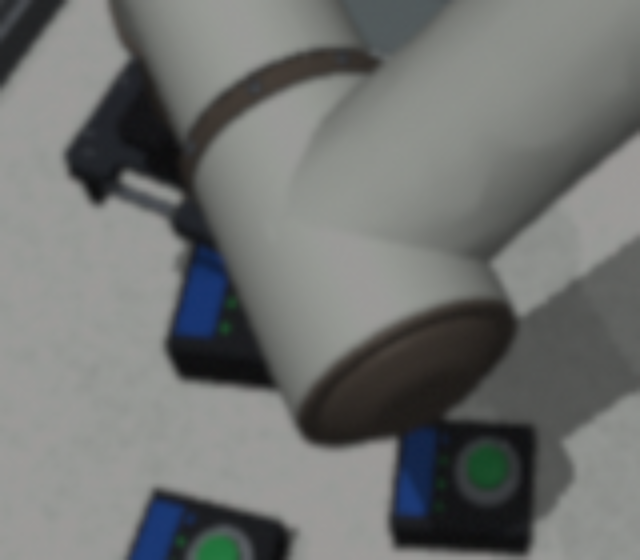

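Request:
{"name": "apply_moves", "arguments": {"plan": [[[0, 0, 0, -0.12, 0, 0, 0], [0, 0, 0, -0.12, 0, 0, 0], [0, 0, 0, -0.08, 0, 0, 0]]]}}

```text
time_s: 10.03
tcp_pos: [0.5279, 0.3837, 0.0787]
ee_rot: [[0.01, -1.0, 0.017], [-1.0, -0.009, 0.014], [-0.014, -0.017, -1.0]]
wrist_force: [0.6, 0.2, 0.5]
gripper_width: 0.007
```

Request:
{"name": "apply_moves", "arguments": {"plan": [[[0, -0.05, -0.05, -0.15, -0.014, 0.017, 0], [0, 0, 0, -0.15, 0, 0, 0]]]}}

```text
time_s: 10.2
tcp_pos: [0.5269, 0.3828, 0.0719]
ee_rot: [[0.01, -1.0, 0.0], [-1.0, -0.01, 0.0], [-0.0, -0.0, -1.0]]
wrist_force: [-0.3, 0.1, 0.4]
gripper_width: 0.008
```

Request:
{"name": "apply_moves", "arguments": {"plan": [[[0, 0, 0, -0.08, 0, 0, 0]]]}}

```text
time_s: 10.28
tcp_pos: [0.5269, 0.3827, 0.0693]
ee_rot: [[0.009, -1.0, -0.0], [-1.0, -0.009, 0.0], [-0.0, 0.0, -1.0]]
wrist_force: [0.4, 0.2, -0.2]
gripper_width: 0.009
```

No force yet, although the tips should already be below the button's top. I'll look before going deeper.

```bash
python3 look.py f
python3 - <<'E'
from station import *
from h import *
c=capture('top');cv2.imwrite('pics/tf.png',cv2.resize(c['pixels'][160:280,120:260,::-1],None,fx=4,fy=4))
s,w=pickle.load(open('w_f.pkl','rb'))
cv2.imwrite('pics/wf_c.png',cv2.resize(w['pixels'][150:350,180:380,::-1],None,fx=3,fy=3))
E
```

```text
10.2833 [0.5269 0.3827 0.0693] [ 0.4  0.2 -0.2]
56 [ 0.5391 -0.0598  0.209 ]
```

View pics/wf_c.png

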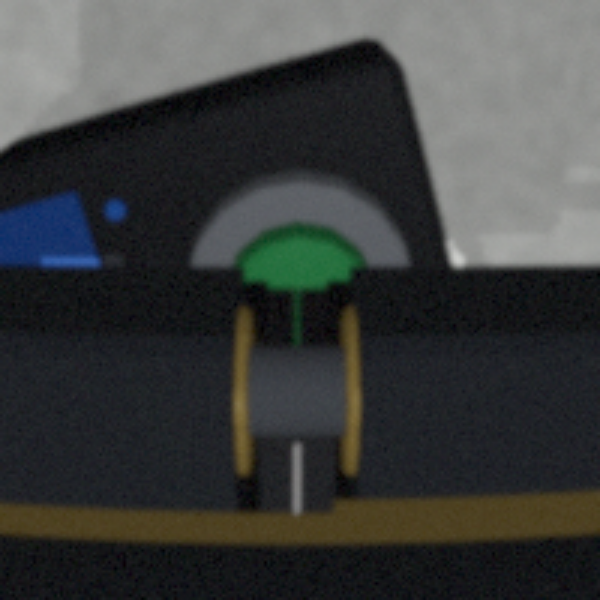

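View pics/tf.png

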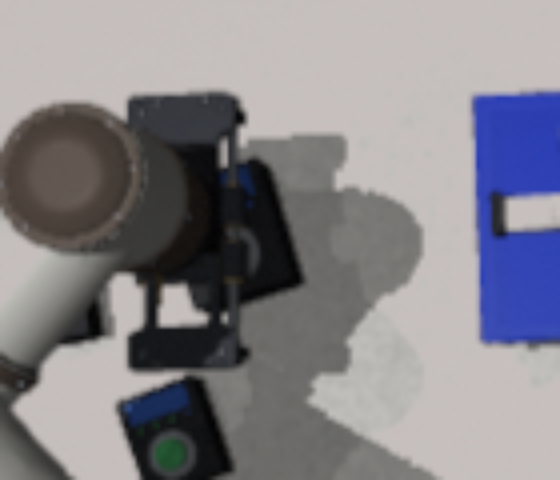

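Run:
```python
from h import *
def pts(s,w,l):
    k=w['mtx'];T=np.eye(4);T[:3,:3]=s['ee_rot'];T[:3,3]=s['tcp_pos'];M=T@w['mount'];o=[]
    for v,u in l:
        x=(u-k[0,2])/k[0,0];y=(v-k[1,2])/k[1,1];r=np.hypot(x,y);d=w['depth'][v,u]
        q=np.array([x/r*np.tan(r),y/r*np.tan(r),1])*d;o.append((M@np.r_[q,1])[:3])
    return np.array(o)
for n in 'df':
    s,w=pickle.load(open(f'w_{n}.pkl','rb'));hsv=cv2.cvtColor(w['pixels'],cv2.COLOR_RGB2HSV)
    m=cv2.inRange(hsv,(50,100,60),(80,255,255));l=np.argwhere(m>0);P=pts(s,w,l);print(n,len(l),np.median(P,0),np.percentile(P,[5,25,75,95],axis=0).round(4))
    for v in (180,195,210,215,220): print(v,pts(s,w,[(v,280)]).round(4))
    if n=='f':
        for v in range(222,322,8): print(v,pts(s,w,[(v,273)]).round(4),pts(s,w,[(v,279)]).round(4))
```

```text
d 244 [0.52483814 0.36681407 0.07209679] [[0.518  0.3108 0.0688]
 [0.5234 0.3112 0.0711]
 [0.5291 0.3703 0.2552]
 [0.5347 0.3734 0.2714]]
180 [[ 0.5261  0.3108 -0.0011]]
195 [[0.5258 0.3301 0.0006]]
210 [[0.5253 0.339  0.0483]]
215 [[0.5252 0.3449 0.0485]]
220 [[0.5251 0.3507 0.0489]]
f 1304 [0.51837101 0.37489035 0.06706232] [[0.3727 0.3665 0.0498]
 [0.3827 0.3703 0.0556]
 [0.5278 0.4252 0.0715]
 [0.535  0.4344 0.0728]]
180 [[0.5269 0.3423 0.0497]]
195 [[0.5268 0.3513 0.0502]]
210 [[0.5268 0.3583 0.0605]]
215 [[0.5268 0.3608 0.0624]]
220 [[0.5268 0.364  0.0614]]
222 [[0.5308 0.3651 0.0622]] [[0.5273 0.3652 0.0617]]
230 [[0.5282 0.3168 0.2439]] [[0.5273 0.3675 0.0704]]
238 [[0.5306 0.3717 0.0719]] [[0.5273 0.3716 0.072 ]]
246 [[0.5305 0.3726 0.0827]] [[0.5273 0.3727 0.0823]]
254 [[0.5303 0.3726 0.0947]] [[0.5273 0.3728 0.0941]]
262 [[0.5301 0.3725 0.1054]] [[0.5274 0.3732 0.1037]]
270 [[0.5293 0.3495 0.168 ]] [[0.5277 0.3498 0.1672]]
278 [[0.5292 0.3515 0.1686]] [[0.5277 0.3511 0.1694]]
286 [[0.5292 0.3534 0.1693]] [[0.5277 0.3533 0.1696]]
294 [[0.5292 0.3561 0.1686]] [[0.5277 0.3558 0.1692]]
302 [[0.5297 0.3794 0.1308]] [[ 5.263e-01  4.520e-01 -4.000e-04]]
310 [[0.5297 0.383  0.131 ]] [[ 0.5263  0.4603 -0.001 ]]
318 [[0.5297 0.3874 0.13  ]] [[5.262e-01 4.677e-01 4.000e-04]]
```

Wrist depth shows the button top still at z = 0.072, with the finger ends just above it. The shut fingers reach less far than the nominal 8 mm, so I'll go on down in small steps.

Request:
{"name": "apply_moves", "arguments": {"plan": [[[0, 0, 0, -0.1, 0, 0, 0], [0, 0, 0, -0.1, 0, 0, 0]]]}}

```text
time_s: 10.6
tcp_pos: [0.5272, 0.383, 0.0649]
ee_rot: [[0.01, -1.0, 0.001], [-1.0, -0.01, 0.001], [-0.001, -0.001, -1.0]]
wrist_force: [0.8, 0.4, -0.0]
gripper_width: 0.005
```

Request:
{"name": "apply_moves", "arguments": {"plan": [[[0, 0, 0, -0.08, 0, 0, 0], [0, 0, 0, -0.08, 0, 0, 0]]]}}

```text
time_s: 10.77
tcp_pos: [0.5272, 0.383, 0.0605]
ee_rot: [[0.01, -1.0, 0.001], [-1.0, -0.01, 0.001], [-0.001, -0.001, -1.0]]
wrist_force: [-1.2, -0.4, -0.6]
gripper_width: 0.008
```

```bash
python3 look.py g
python3 - <<'E'
from h import *
s,w=pickle.load(open('w_g.pkl','rb'))
cv2.imwrite('pics/wg_c.png',cv2.resize(w['pixels'][150:350,180:380,::-1],None,fx=3,fy=3))
k=w['mtx'];T=np.eye(4);T[:3,:3]=s['ee_rot'];T[:3,3]=s['tcp_pos'];M=T@w['mount']
for u in (273,290):
  for v in range(206,266,4):
    x=(u-k[0,2])/k[0,0];y=(v-k[1,2])/k[1,1];r=np.hypot(x,y);d=w['depth'][v,u]
    print(u,v,(M@np.r_[np.array([x/r*np.tan(r),y/r*np.tan(r),1])*d,1])[:3].round(4),w['pixels'][v,u])
E
```

```text
10.7667 [0.5272 0.383  0.0605] [-1.2 -0.4 -0.6]
56 [ 0.5391 -0.0598  0.209 ]
273 206 [0.5311 0.3566 0.0498] [31 28 33]
273 210 [0.5311 0.3586 0.0514] [41 43 46]
273 214 [0.5309 0.3588 0.0603] [69 68 71]
273 218 [0.5309 0.3606 0.0622] [ 94  98 103]
273 222 [0.5309 0.3631 0.0615] [91 95 98]
273 226 [0.5309 0.3655 0.0612] [ 94  99 104]
273 230 [0.5308 0.3666 0.0652] [33 69 47]
273 234 [0.5307 0.3673 0.0705] [24 85 46]
273 238 [0.5307 0.3693 0.0711] [ 30 109  59]
273 242 [0.5307 0.3712 0.072 ] [ 39 111  61]
273 246 [0.5306 0.3727 0.0742] [15 62 34]
273 250 [0.5305 0.3726 0.0806] [25 23 22]
273 254 [0.5304 0.3731 0.085 ] [11 12 16]
273 258 [0.5303 0.3729 0.0909] [15 14 17]
273 262 [0.5303 0.3726 0.0967] [15 17 20]
290 206 [0.5212 0.3566 0.0491] [24 24 28]
290 210 [0.5211 0.359  0.049 ] [39 36 35]
290 214 [0.5216 0.3585 0.0614] [60 61 64]
290 218 [0.5216 0.3604 0.0629] [ 94  99 103]
290 222 [0.5215 0.3629 0.0617] [ 91  94 100]
290 226 [0.5215 0.3649 0.0628] [92 95 98]
290 230 [0.5215 0.3668 0.0642] [44 71 53]
290 234 [0.5217 0.3673 0.07  ] [25 82 41]
290 238 [0.5217 0.3692 0.0712] [ 38 110  61]
290 242 [0.5217 0.3707 0.0732] [ 42 107  63]
290 246 [0.5219 0.3712 0.0782] [18 26 22]
290 250 [0.5221 0.3711 0.0844] [9 8 9]
290 254 [0.5223 0.3712 0.0898] [25 23 22]
290 258 [0.5224 0.3713 0.0949] [17 15 16]
290 262 [0.5225 0.3724 0.0972] [11 13 16]
```

View pics/wg_c.png

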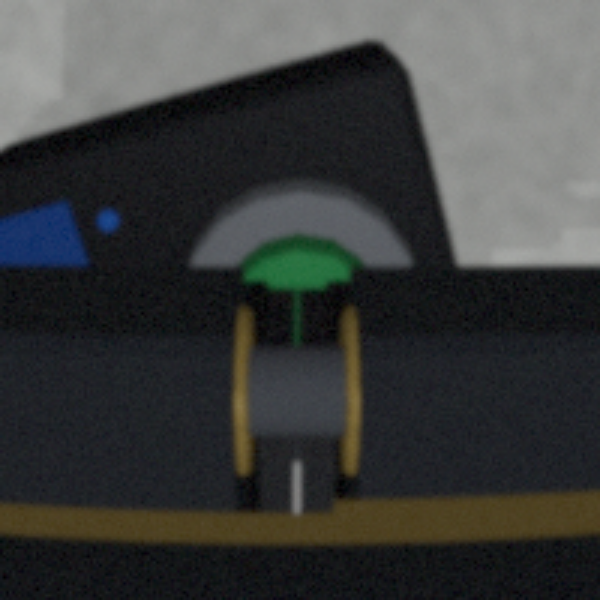

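Request:
{"name": "apply_moves", "arguments": {"plan": [[[0, -0.05, 0, -0.08, 0, 0, 0], [0, 0, 0, -0.08, 0, 0, 0]]]}}

```text
time_s: 11.03
tcp_pos: [0.5262, 0.3831, 0.0569]
ee_rot: [[0.01, -1.0, 0.002], [-1.0, -0.01, 0.001], [-0.001, -0.002, -1.0]]
wrist_force: [-0.7, -2.1, 2.8]
gripper_width: 0.007
```

Contact at last: 2.8 N upward at TCP z = 0.057. Pressing on.

Request:
{"name": "apply_moves", "arguments": {"plan": [[[0, 0, 0, -0.1, 0, 0, 0], [0, 0, 0, -0.1, 0, 0, 0]]]}}

```text
time_s: 11.2
tcp_pos: [0.5263, 0.3831, 0.0532]
ee_rot: [[0.011, -1.0, 0.003], [-1.0, -0.011, 0.001], [-0.001, -0.003, -1.0]]
wrist_force: [-6.1, -2.4, 17.7]
gripper_width: 0.006
```

```bash
python3 look.py i
python3 - <<'E'
from h import *
s,w=pickle.load(open('w_i.pkl','rb'))
k=w['mtx'];T=np.eye(4);T[:3,:3]=s['ee_rot'];T[:3,3]=s['tcp_pos'];M=T@w['mount']
for u in (273,284):
  for v in range(218,254,3):
    x=(u-k[0,2])/k[0,0];y=(v-k[1,2])/k[1,1];r=np.hypot(x,y);d=w['depth'][v,u]
    print(u,v,(M@np.r_[np.array([x/r*np.tan(r),y/r*np.tan(r),1])*d,1])[:3].round(4),w['pixels'][v,u])
E
```

```text
11.2 [0.5263 0.3831 0.0532] [-6.1 -2.4 17.7]
56 [ 0.5391 -0.0598  0.209 ]
273 218 [0.5301 0.3595 0.0613] [87 89 95]
273 221 [0.5301 0.361  0.062 ] [ 94  98 104]
273 224 [0.53   0.3624 0.063 ] [ 94  97 104]
273 227 [0.5301 0.3645 0.0613] [ 93  97 102]
273 230 [0.53   0.3661 0.0617] [82 89 90]
273 233 [0.53   0.3672 0.0635] [33 87 49]
273 236 [0.53   0.3686 0.0642] [ 35 110  66]
273 239 [0.5299 0.3697 0.0662] [ 37 114  65]
273 242 [0.5299 0.3716 0.0653] [ 39 113  63]
273 245 [0.5299 0.3729 0.0665] [33 92 51]
273 248 [0.5298 0.3731 0.0707] [21 25 23]
273 251 [0.5298 0.3737 0.0735] [10  4 12]
284 218 [0.5242 0.3597 0.0605] [93 96 99]
284 221 [0.5242 0.3612 0.061 ] [ 92  94 100]
284 224 [0.5242 0.3626 0.0621] [89 92 98]
284 227 [0.5242 0.3641 0.0625] [ 91  95 100]
284 230 [0.5242 0.3658 0.0624] [84 94 94]
284 233 [0.5242 0.3668 0.0645] [35 87 50]
284 236 [0.5242 0.3684 0.0648] [ 41 115  66]
284 239 [0.5242 0.3697 0.0659] [ 39 112  64]
284 242 [0.5241 0.3715 0.0655] [ 36 111  63]
284 245 [0.5241 0.3731 0.0657] [35 93 54]
284 248 [0.5242 0.373  0.0707] [25 28 28]
284 251 [0.5242 0.3732 0.0746] [13 14 13]
```

The button top is at 0.066, fully down (6 mm), with 17.7 N on it. Now up and clear.

Request:
{"name": "apply_moves", "arguments": {"plan": [[[0, 0, 0, 0.3, 0, 0, 0], [0, 0, 0, 0.8, 0, 0, 0], [0, 0, 0, 0.8, 0, 0, 0], [0, 0, 0, 0.8, 0, 0, 0], [0, 0, 0, 0.8, 0, 0, 0], [0, 0, 0, 0.8, 0, 0, 0], [0, 0, 0, 0.8, 0, 0, 0], [0, -0.5, -0.3, 0.5, 0, 0, 0], [0, -0.7, -0.3, 0, 0, 0, 0], [0, -0.5, 0, 0, 0, 0, 0], [0, 0, 0, 0, 0, 0, 0], [0, 0, 0, 0, 0, 0, 0]]]}}

```text
time_s: 12.3
tcp_pos: [0.481, 0.3673, 0.1988]
ee_rot: [[0.009, -1.0, 0.001], [-1.0, -0.009, 0.003], [-0.003, -0.001, -1.0]]
wrist_force: [0.2, 1.0, 1.1]
gripper_width: 0.001
```

```bash
python3 look.py j
python3 - <<'E'
from station import *
from h import *
c=capture('top');cv2.imwrite('pics/tj.png',c['pixels'][:,:,::-1])
hsv=cv2.cvtColor(c['pixels'],cv2.COLOR_RGB2HSV)
p=np.argwhere(cv2.inRange(hsv,(8,140,120),(17,255,255))>0);print('fin top',len(p),bp(c,p.mean(0)[::-1],.209).round(4))
c=pickle.load(open('side_j.pkl','rb'));cv2.imwrite('pics/sj.png',c['pixels'][:,:,::-1])
E
```

```text
12.3 [0.481  0.3673 0.1988] [0.2 1.  1.1]
56 [ 0.5391 -0.0598  0.209 ]
fin top 114 [ 0.5419 -0.0597  0.209 ]
```

View pics/tj.png

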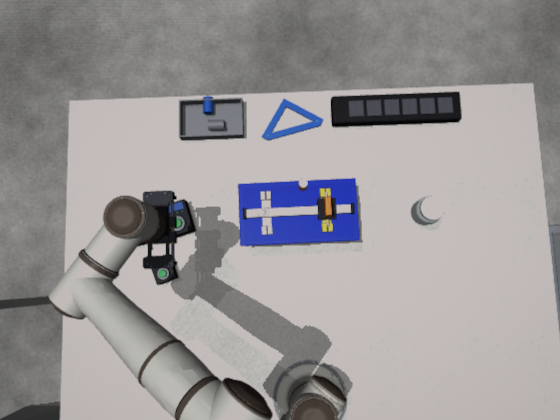

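View pics/w_j.png

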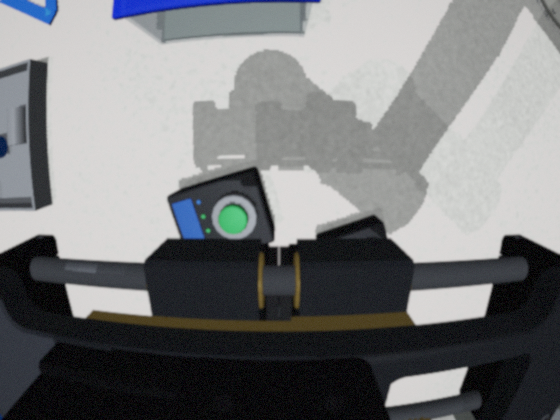

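The last pictures show the fin still in the yellow clip, top view about (327,208). The vial at (303,184) and the jar at (430,209) have not moved, the button has come back up, and the gripper is clear. Handing in.

```bash
python3 -c "
from station import *
print(finish_job())"
```

```text
the job is handed in; nothing more can be done
None
```

The carriage is in the yellow clip and the green button was pressed right down afterwards. I handed the job in at about 12.3 s; no verdict was reported.

- **Carriage:** I pushed the orange fin with the shut fingertips, so it was never pinched. The push force rose to about 5.8 N, then dropped to 0 as the carriage pulled itself into the groove. The fin read y = -0.0597 m, against a groove at about -0.060 m, and both pointers lay on the black lines. It read the same at the end.
- **Button:** I pressed the button on the largest of the three controllers. Wrist depth showed its top going from 0.072 to 0.066 m, which is fully down, with 17.7 N on it. It came back up once released.
- **Rest of the scene:** In the last top picture the vial and jar stood where they began. The gripper was about 13 cm above the controller and touching nothing.

**One check disagreed:** the button met the fingers about 20 mm lower than the stated 8 mm of fingertip reach would give. The shut fingertips ended about 13 mm behind the TCP. I went down in small steps, watching force and depth, until contact. This also means the fin was probably pushed only near its top edge.

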